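# Reload specimen pots in reverse order

## Task

Move all four specimen pots from the white rack to the grey rack in reverse order: the pot nearest the orange tab in the white rack goes into the compartment farthest from the grey rack's orange tab, and so on, so that the pot farthest from the tab ends up next to the grey rack's tab. Keep the pots upright, set each down on the floor of its compartment without dropping it or tipping it over, and leave the petri dish, the slide box and the oil bottle alone.

Things in the scene. Friction and masses are not known exactly. Their poses are not given: they have to be found in the camera images.
- white_rack: White plastic rack, fixed, 66 x 252 mm, 22 mm high: four compartments in a row along its y, 58 mm square inside, walls 4 mm, floor 5 mm above the bench, centres at x = 0, y = +93, +31, -31, -93 mm. Orange tab (40 x 25 x 12 mm) sticks out of the +y end. Origin: centre of its underside; z up. Yaw -60 to +60 degrees. Holds the pots at first, on coloured pads
- grey_rack: Grey plastic rack, fixed, 66 x 252 mm, 22 mm high: four compartments in a row along its y, 58 mm square inside, walls 4 mm, floor 5 mm above the bench, centres at x = 0, y = +93, +31, -31, -93 mm. Orange tab (40 x 25 x 12 mm) sticks out of the +y end. Origin: centre of its underside; z up. Yaw 0 to 180 degrees. Empty at first; the pots go here
- pot_red: Loose round specimen pot, off-white with red screw cap (top 19 mm), 36 mm diameter throughout, 70 mm tall, 50 to 100 g. Origin: centre of its underside, 7 mm above the bench at the start; z up. Grip the upper half from above with the fingers across the row, not along it (about 26 mm, at least 18, between neighbours)
- pot_yellow: Loose round specimen pot, off-white with yellow screw cap (top 19 mm), 36 mm diameter throughout, 70 mm tall, 50 to 100 g. Origin: centre of its underside, 7 mm above the bench at the start; z up. Grip the upper half from above with the fingers across the row, not along it (about 26 mm, at least 18, between neighbours)
- pot_green: Loose round specimen pot, off-white with green screw cap (top 19 mm), 36 mm diameter throughout, 70 mm tall, 50 to 100 g. Origin: centre of its underside, 7 mm above the bench at the start; z up. Grip the upper half from above with the fingers across the row, not along it (about 26 mm, at least 18, between neighbours)
- pot_blue: Loose round specimen pot, off-white with blue screw cap (top 19 mm), 36 mm diameter throughout, 70 mm tall, 50 to 100 g. Origin: centre of its underside, 7 mm above the bench at the start; z up. Grip the upper half from above with the fingers across the row, not along it (about 26 mm, at least 18, between neighbours)
- pad_red: fixed flat red pad, 52 x 52 x 2 mm, on the floor of the white rack's compartment in which the red pot stands at the start; it stays there and so records where that pot came from. Origin: centre of its underside
- pad_yellow: fixed flat yellow pad, 52 x 52 x 2 mm, on the floor of the white rack's compartment in which the yellow pot stands at the start; it stays there and so records where that pot came from. Origin: centre of its underside
- pad_green: fixed flat green pad, 52 x 52 x 2 mm, on the floor of the white rack's compartment in which the green pot stands at the start; it stays there and so records where that pot came from. Origin: centre of its underside
- pad_blue: fixed flat blue pad, 52 x 52 x 2 mm, on the floor of the white rack's compartment in which the blue pot stands at the start; it stays there and so records where that pot came from. Origin: centre of its underside
- petri_dish: Bystander, loose: closed petri dish, 90 mm diameter, 15 mm high, clear with an amber disc inside. Origin: centre of its underside
- slide_box: Bystander, loose: slim light-blue slide box with a paper label on top, 80 (x) x 30 (y) mm, 31 mm high. Origin: centre of its underside
- oil_bottle: Bystander, loose: small upright amber oil bottle with white cap, 32 mm diameter, 60 mm tall. Origin: centre of its underside
Mind the look-alikes: they are no part of the job. Leave any black, brown or pink look-alike of the pot_yellow alone.

How it is judged (in metres and radians):
At the end, for the whole second after the job is handed in: Every pot is upright (0.15 rad) and at rest on the floor of its grey-rack compartment (foot below 12 mm, within 14 mm of its centre in x and y); the n-th pot from the tab in the white rack (see its pad) is n-th from the tabless end of the grey rack (((y of pad_red in the frame of white_rack between 0.078 and 0.108 m and y of pot_red in the frame of grey_rack between -0.107 and -0.079 m) or (y of pad_red in the frame of white_rack between 0.016 and 0.046 m and y of pot_red in the frame of grey_rack between -0.045 and -0.017 m) or (y of pad_red in the frame of white_rack between -0.046 and -0.016 m and y of pot_red in the frame of grey_rack between 0.017 and 0.045 m) or (y of pad_red in the frame of white_rack between -0.108 and -0.078 m and y of pot_red in the frame of grey_rack between 0.079 and 0.107 m)) and x of pot_red in the frame of grey_rack between -0.014 and 0.014 m and height (world z) of each of pot_red, pot_yellow, pot_green, pot_blue below 0.012 m and angle between each of pot_red, pot_yellow, pot_green, pot_blue's own z axis and vertical below 0.15 rad and linear speed of each of pot_red, pot_yellow, pot_green, pot_blue below 0.02 m/s and ((y of pad_yellow in the frame of white_rack between 0.078 and 0.108 m and y of pot_yellow in the frame of grey_rack between -0.107 and -0.079 m) or (y of pad_yellow in the frame of white_rack between 0.016 and 0.046 m and y of pot_yellow in the frame of grey_rack between -0.045 and -0.017 m) or (y of pad_yellow in the frame of white_rack between -0.046 and -0.016 m and y of pot_yellow in the frame of grey_rack between 0.017 and 0.045 m) or (y of pad_yellow in the frame of white_rack between -0.108 and -0.078 m and y of pot_yellow in the frame of grey_rack between 0.079 and 0.107 m)) and x of pot_yellow in the frame of grey_rack between -0.014 and 0.014 m and ((y of pad_green in the frame of white_rack between 0.078 and 0.108 m and y of pot_green in the frame of grey_rack between -0.107 and -0.079 m) or (y of pad_green in the frame of white_rack between 0.016 and 0.046 m and y of pot_green in the frame of grey_rack between -0.045 and -0.017 m) or (y of pad_green in the frame of white_rack between -0.046 and -0.016 m and y of pot_green in the frame of grey_rack between 0.017 and 0.045 m) or (y of pad_green in the frame of white_rack between -0.108 and -0.078 m and y of pot_green in the frame of grey_rack between 0.079 and 0.107 m)) and x of pot_green in the frame of grey_rack between -0.014 and 0.014 m and ((y of pad_blue in the frame of white_rack between 0.078 and 0.108 m and y of pot_blue in the frame of grey_rack between -0.107 and -0.079 m) or (y of pad_blue in the frame of white_rack between 0.016 and 0.046 m and y of pot_blue in the frame of grey_rack between -0.045 and -0.017 m) or (y of pad_blue in the frame of white_rack between -0.046 and -0.016 m and y of pot_blue in the frame of grey_rack between 0.017 and 0.045 m) or (y of pad_blue in the frame of white_rack between -0.108 and -0.078 m and y of pot_blue in the frame of grey_rack between 0.079 and 0.107 m)) and x of pot_blue in the frame of grey_rack between -0.014 and 0.014 m); the robot touches nothing.
It fails at once if a pot is tipped over (angle between any of pot_red, pot_yellow, pot_green, pot_blue's own z axis and vertical above 0.7 rad).
It fails at once if a pot is dropped: let go with its foot more than 30 mm above the bench ((height (world z) of pot_red above 0.03 m and contact force between the fingers and pot_red below 0.02 N) or (height (world z) of pot_yellow above 0.03 m and contact force between the fingers and pot_yellow below 0.02 N) or (height (world z) of pot_green above 0.03 m and contact force between the fingers and pot_green below 0.02 N) or (height (world z) of pot_blue above 0.03 m and contact force between the fingers and pot_blue below 0.02 N)).
It fails at once if the petri dish, slide box or oil bottle is moved by more than 20 mm (distance of any of petri_dish, slide_box, oil_bottle from where it was at the start of the episode above 0.02 m).
It also fails if it takes over 106 s, if anything falls off the work surface, if the arm or the gripper's body presses on something with over 40 N, if the wrist force passes 120 N, or if a joint passes its speed limit or range.

## Robot

A 6-joint arm with a two-finger parallel gripper is mounted at the origin on the work surface. World frame = base frame: x ahead of the robot, y to its left, z up, the work surface at z = 0. Lengths are in m, angles in degrees, forces in N, time in s.
With the tool pointing down it reaches from about 0.325 to 0.9 m from the base axis. Payload 3.5 kg.
Tool frame: the origin (TCP) lies at the very end of the fingers, on their centre line; the grasp point (between the pads) lies 19 mm behind it; z points along the fingers, y is the line along which they close (so a half turn about z gives the same grasp; the last joint's range is limited). The gripper opens to 85 mm and grips with 20 to 120 N. Pads are 22 mm wide; open, the fingers measure 114 mm over their backs; the gripper's body (76 mm by 85 mm) begins 54 mm behind the grasp point. The pads swing forward as they close: fully open they stand 13 mm farther back than shut.
Start: joints at [59.908, 15.837, -1.513, 72.651, 0, 84.076], TCP at [0.256, 0.57, 0.194] pointing down, gripper open.
Joint ranges: [-178.77, 178.77], [-48.84, 107.48], [-61.69, 71.31], [-111.58, 123.2], [-90, 87.43], [-180, 180]. Speed limits (degrees/s): [147.25, 147.25, 180, 180, 180, 180].

## Interface

Orientations are given as a 3x3 rotation matrix whose columns are the frame's x, y, z axes.
In Python, from plant import observe, snapshot, sign_off gives the robot as it stands. The module is installed in compiled form; this text tells all that it offers.
- The arm moves only by the tool play_rows, never from a script. Its argument "rows" is text: rows parted by semicolons, each of 6 numbers parted by spaces: the shift along the world's x, y, z in units of 0.025 m (1.0 is 0.025 m), then the turn, a rotation vector about the world's x, y, z in units of 5 degrees (1.0 is 5 degrees). In form: tx ty tz wx wy wz; .... A call has 1 to 12 rows; each row shifts and turns the commanded pose from where the row before left it; what a row does not reach is not made up. A row lasts 1/10 s, in which the tool goes at most 50 mm and 8.59 degrees, less where a joint would pass 70% of its speed; a pose out of reach is approached as far as the arm can. A call with a number of a shift or a turn outside -1 to 1 is refused whole. A call with a gripper value outside its range is refused whole. "fingers" is the closure, from -1 (fully open) to 1 (shut), set as the call begins (left out, the last holds). The fingers move at their own pace and stop on an object; "force" is the grip in N (left out, the last holds). Time passes only in rows, so rows that do not move let the fingers close. It gives the time, the measured TCP pose, the force, the opening and the grip force at its end, in the units of the state.
- observe(): the state, without advancing time (a new reading comes with each control period).
- snapshot(name): name is "scene" or "top"; returns a dict with "pixels" (480x640x3 uint8, blue, green, red), "K" (3x3 intrinsics, pixels), "rvec" (rotation vector, rad) and "tvec" (3), from world to camera coordinates, as OpenCV has them. Camera axes: x right, y down, z forward; pixel columns grow to the right and rows downward; lengths in m; the calibration is good to about 2 mm. A picture is of the moment at which its call begins. There is no depth.
- sign_off(): hands the job in; it is judged then, once.
The state is a dict: "time": time; "q": joint angles; "joint_velocities": joint speeds; "joint_efforts": joint torques, N m; "ee_pos": TCP position; "tool_rot": TCP orientation; "contact_force": force on the tool from outside, world axes, zero at the start; "moment": the same for the moment, N m; "width": opening from 0.0 (shut) to 1.0 (fully open); "gripper_force": force on a finger pad.
Only numpy, scipy, OpenCV 4.12 (cv2) and the standard library are available. Lean on these libraries where they do the work, as an engineer would, in place of code of your own. Each camera call takes 0.05 s, during which the arm holds its last target. There are 200 camera calls.

## Working session

There is one attempt and no reset: what is moved stays moved. The work goes in short steps, Python scripts to look and compute and a tool call to move; the robot and the scene stay as the last step left them, time stands still between calls to the robot, and variables do not carry over. Pictures are saved under pics/ and viewed, at most 14 in all, crops included, and the job is handed in when it is done.

Besides the shell and the picture viewer there is one more tool, called after "Request:" as name(argument=value, ...) on one line, values as JSON. play_rows: Moves the arm, as the interface text tells. Shifts and turns lie within -1 to 1; 1 stands for 0.025 m of shift or 5 degrees of turn. Its arguments: {"type":"object","properties":{"rows":{"type":"string"},"fingers":{"type":"number"},"force":{"type":"number"}},"required":["rows"]}

```bash
mkdir -p pics; ls; python3 - <<'E'
from plant import observe,snapshot
import cv2
for n in("top","scene"):
    s=snapshot(n);cv2.imwrite(f"pics/{n}0.png",s["pixels"]);print(n,s["K"].tolist(),s["rvec"],s["tvec"])
o=observe();print(o["time"],o["ee_pos"],o["tool_rot"],o["width"])
E
```

```text
pics
top [[556.9150418960724, 0.0, 316.650088506993], [0.0, 556.9150418960724, 238.85914461000678], [0.0, 0.0, 1.0]] [ 2.14916889 -2.09514674  0.15634561] [0.09660498 0.5766192  0.94776934]
scene [[602.9258188394649, 0.0, 315.5092605517599], [0.0, 602.9258188394649, 234.92598357346088], [0.0, 0.0, 1.0]] [ 2.10901906  0.68744723 -0.35333657] [-0.51030765 -0.1132976   1.23972358]
0.1 [0.25551079 0.56952967 0.19335074] [[-9.12341527e-01  4.09428762e-01 -1.01294343e-03]
 [ 4.09429965e-01  9.12339850e-01 -1.76111502e-03]
 [ 2.03097516e-04 -2.02146777e-03 -9.99997936e-01]] 0.9983450286511765
```

View pics/top0.png

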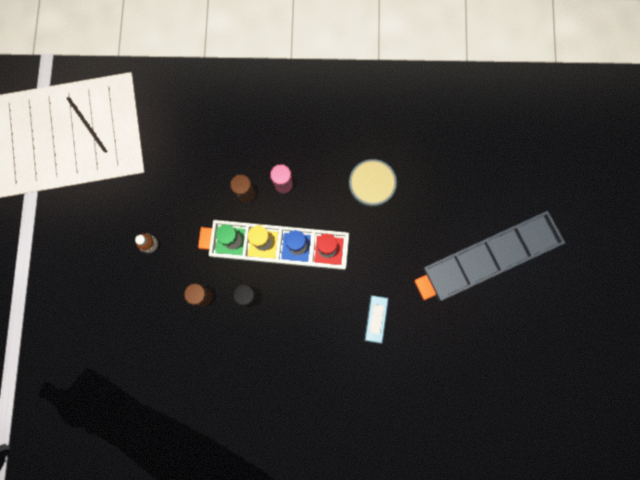

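View pics/scene0.png

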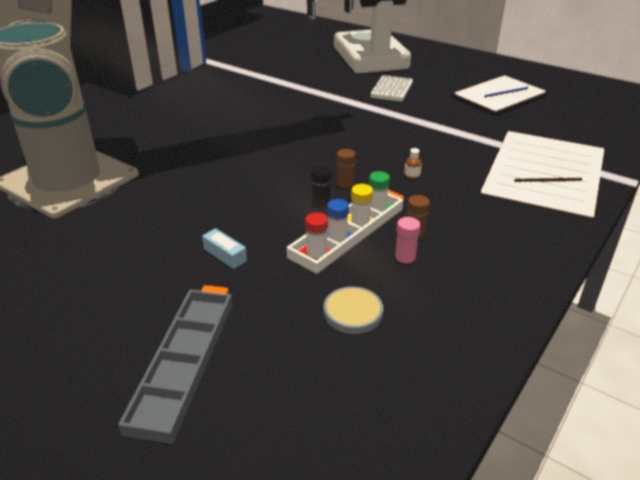

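The top view shows the white rack with its tab at (205,238). From the tab the order is green (228,237), yellow (261,238), blue (295,242), red (327,245). The grey rack's tab is at (425,288), and its far end is at about (556,228). The look-alikes are brown (242,187), pink (281,178), brown (197,294) and black (244,295). All of them stand outside the rack and off the pads, so they are not the pots meant. I'll confirm this in an enlarged crop.

```bash
cat > h.py <<'E'
import cv2,numpy as np
from plant import observe,snapshot
def unproj(s,uv,z):
    R=cv2.Rodrigues(np.array(s["rvec"]))[0];t=np.array(s["tvec"]).ravel();K=np.array(s["K"])
    uv=np.atleast_2d(np.array(uv,float));d=np.c_[uv,np.ones(len(uv))]@np.linalg.inv(K).T@R
    c=-R.T@t;return c+d*((z-c[2])/d[:,2])[:,None]
def proj(s,P): return cv2.projectPoints(np.array(P,float).reshape(-1,1,3),np.array(s["rvec"]),np.array(s["tvec"]),np.array(s["K"]),None)[0].reshape(-1,2)
E
python3 - <<'E'
from h import *
s=snapshot("top");im=s["pixels"];hsv=cv2.cvtColor(im,cv2.COLOR_BGR2HSV)
print("cam",-cv2.Rodrigues(s["rvec"])[0].T@s["tvec"])
def rect(mask,name):
    cs,_=cv2.findContours(mask.astype(np.uint8)*255,cv2.RETR_EXTERNAL,cv2.CHAIN_APPROX_NONE)
    c=max(cs,key=cv2.contourArea)[:,0]
    p=unproj(s,c,.022)[:,:2];r=cv2.minAreaRect((p*1000).astype(np.float32));print(name,r)
roi=np.zeros(im.shape[:2],bool);roi[205:280,195:365]=1
H,S,V=cv2.split(hsv)
rect(roi&(V>90)&~((H>3)&(H<18)&(S>150)&(np.arange(640)[None]<214)),"white")
roi=np.zeros_like(roi);roi[200:310,405:580]=1
rect(roi&(V>42)&(S<140),"grey")
for nm,m in(("wtab",(H<18)&(H>3)&(S>150)&(V>120)&(np.arange(640)[None]<213)&(np.arange(640)[None]>195)&(abs(np.arange(480)-238)<15)[:,None]),("gtab",(H<18)&(H>3)&(S>150)&(V>120)&(np.arange(640)[None]>400))):
    y,x=np.nonzero(m);print(nm,len(x),unproj(s,[x.mean(),y.mean()],.012))
a=cv2.resize(im[208:280,195:363],None,fx=4.7,fy=4.7,interpolation=cv2.INTER_CUBIC);cv2.imwrite("pics/w.png",a)
b=cv2.resize(im[200:310,405:575],None,fx=4.6,fy=4.6,interpolation=cv2.INTER_CUBIC);cv2.imwrite("pics/g.png",b)
E
```

```text
cam [0.4056923  0.08647378 1.03345295]
white ((567.5394287109375, 182.49383544921875), (256.076416015625, 71.54661560058594), 85.87065124511719)
grey ((555.6889038085938, -210.44667053222656), (70.87767791748047, 261.7596435546875), 25.9022274017334)
wtab 247 [[0.57776698 0.32278502 0.012     ]]
gtab 327 [[ 0.4960205  -0.08762494  0.012     ]]
```

View pics/w.png

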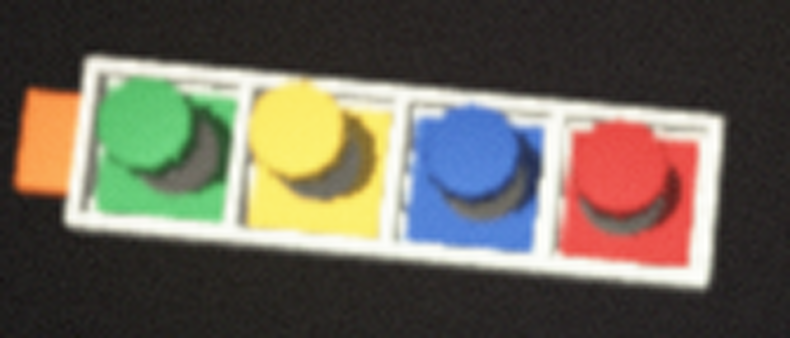

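View pics/g.png

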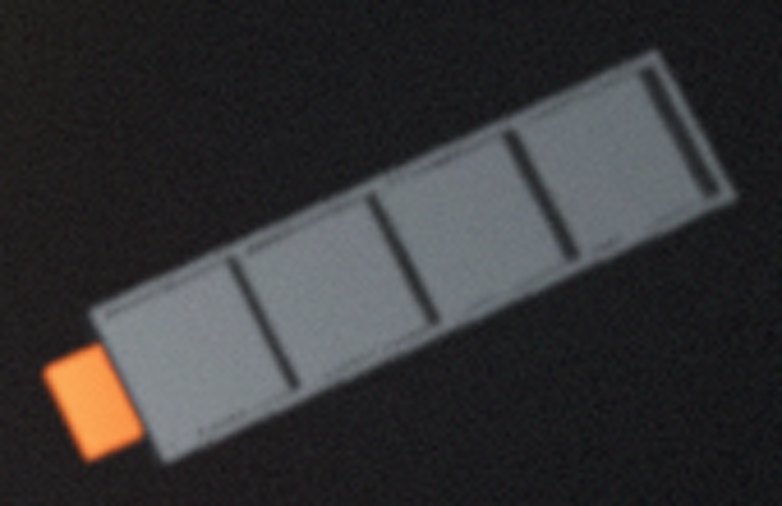

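The crop confirms the order from the white tab: green, yellow, blue, red. The cap centres in the crop are about (146,124), (297,130), (472,152) and (622,167). The grey rack is empty, with its tab at the left end. Next I'll fit box silhouettes to both racks.

```bash
python3 - <<'E'
from h import *
from scipy.optimize import least_squares
s=snapshot("top");im=s["pixels"];H,S,V=cv2.split(cv2.cvtColor(im,cv2.COLOR_BGR2HSV))
X=np.arange(640)[None];org=(H>3)&(H<18)&(S>150)&(V>80)
def fit(roi,mask,p0,name):
    m=np.zeros(im.shape[:2],bool);m[roi]=1;m&=mask
    m=cv2.morphologyEx(m.astype(np.uint8)*255,cv2.MORPH_OPEN,np.ones((3,3),np.uint8))
    c=max(cv2.findContours(m,cv2.RETR_EXTERNAL,cv2.CHAIN_APPROX_NONE)[0],key=cv2.contourArea)[:,0]
    def f(p):
        a=p[2];R=np.array([[np.cos(a),-np.sin(a)],[np.sin(a),np.cos(a)]])
        P=[[*(R@[x,y]+p[:2]),z] for x in(-.033,.033) for y in(-.126,.126) for z in(0,.022)]
        h=cv2.convexHull(proj(s,P).astype(np.float32))
        return [cv2.pointPolygonTest(h,tuple(map(float,q)),True)-p[3]*1 for q in c]
    r=least_squares(f,p0,loss="soft_l1",f_scale=.5,x_scale=[.01,.01,.05,1],diff_step=1e-3)
    a=r.x[2];R=np.array([[np.cos(a),-np.sin(a)],[np.sin(a),np.cos(a)]])
    print(name,r.x.round(4),np.degrees(a).round(2),"rms",np.sqrt(np.mean(np.square(f(r.x)))))
    for y in(.093,.031,-.031,-.093):print("  ",y,(r.x[:2]+R@[0,y]).round(4))
    return r.x,R
w,Rw=fit(np.s_[205:280,195:365],(V>90)&~(org&(X<214)),[.568,.182,np.radians(-4.),0],"white")
g,Rg=fit(np.s_[200:310,405:580],(V>42)&~org,[.556,-.21,np.radians(26.),0],"grey")
c=np.array([[146,124],[297,130],[472,152],[622,167]])
P=unproj(s,(c+.5)/4.7-.5+[195,208],.077)[:,:2]
print("caps",P.round(4),"\nin rack",((P-w[:2])@Rw).round(4))
e=[[242,187],[281,178],[197,294],[244,295]]
print("lookalikes",unproj(s,e,.07).round(3)[:,:2],((unproj(s,e,.07)[:,:2]-w[:2])@Rw).round(3))
print("slide,dish,bottle",unproj(s,[[376,320],[373,182],[143,242]],.03).round(3)[:,:2])
E
```

```text
white [ 0.5688  0.1824 -0.0713 -0.3201] -4.08 rms 0.3277113408009289
   0.093 [0.5755 0.2751]
   0.031 [0.5711 0.2133]
   -0.031 [0.5666 0.1514]
   -0.093 [0.5622 0.0896]
grey [ 0.5578 -0.2142  0.454  -0.5163] 26.01 rms 0.5645152751166178
   0.093 [ 0.517  -0.1307]
   0.031 [ 0.5442 -0.1864]
   -0.031 [ 0.5714 -0.2421]
   -0.093 [ 0.5986 -0.2978]
caps [[0.5743 0.2702]
 [0.5733 0.2137]
 [0.5666 0.1482]
 [0.5623 0.0925]] 
in rack [[-0.0009  0.088 ]
 [ 0.0022  0.0315]
 [ 0.0001 -0.0342]
 [-0.0002 -0.0902]]
lookalikes [[0.662 0.247]
 [0.68  0.178]
 [0.469 0.316]
 [0.469 0.234]] [[ 0.088  0.071]
 [ 0.111  0.003]
 [-0.109  0.126]
 [-0.103  0.044]]
slide,dish,bottle [[0.433 0.002]
 [0.687 0.01 ]
 [0.564 0.431]]
```

Request:
play_rows(rows="0.9 -0.85 -0.1 0 0 -1;0.9 -0.85 -0.1 0 0 -1;0.9 -0.85 -0.1 0 0 -1;0.9 -0.85 -0.1 0 0 -1;0.9 -0.85 -0.1 0 0 -1;0.9 -0.85 -0.1 0 0 -1;0.9 -0.85 -0.1 0 0 -1;0.9 -0.85 -0.1 0 0 -1;0.9 -0.85 -0.1 0 0 -1;0.9 -0.85 -0.1 0 0 -1;0.9 -0.85 -0.1 0 0 -1;0.9 -0.85 -0.1 0 0 -1", fingers=-0.4, force=30)

```text
time: 1.4
ee_pos: [0.5265, 0.3142, 0.1641]
tool_rot: [[-0.098, 0.995, -0.0], [0.995, 0.098, -0.0], [-0.0, -0.0, -1.0]]
contact_force: [-0.1, -0.1, -0.9]
width: 0.703
gripper_force: 0.0
```

Request:
play_rows(rows="0.65 -0.6 0 0 0 -1;0.65 -0.6 0 0 0 -1;0.65 -0.6 0 0 0 0;0 0 0 0 0 0;0 0 0 0 0 0;0 0 0 0 0 0")

```text
time: 2.0
ee_pos: [0.5738, 0.2707, 0.1642]
tool_rot: [[0.072, 0.997, -0.001], [0.997, -0.072, 0.0], [0.0, -0.001, -1.0]]
contact_force: [-0.4, 0.5, 0.1]
width: 0.702
gripper_force: 0.0
```

Request:
play_rows(rows="0 0 -1 0 0 0;0 0 -1 0 0 0;0 0 -0.8 0 0 0;0 0 -0.8 0 0 0;0 0 -0.6 0 0 0;0 0 -0.5 0 0 0;0 0 -0.3 0 0 0;0 0 0 0 0 0;0 0 0 0 0 0")

```text
time: 2.9
ee_pos: [0.5751, 0.2705, 0.04]
tool_rot: [[0.073, 0.997, 0.001], [0.997, -0.073, 0.0], [0.0, 0.001, -1.0]]
contact_force: [0.5, 0.2, 0.9]
width: 0.703
gripper_force: 0.0
```

Request:
play_rows(rows="0 0 0 0 0 0;0 0 0 0 0 0;0 0 0 0 0 0;0 0 0 0 0 0;0 0 0 0 0 0;0 0 0 0 0 0;0 0 0 0 0 0", fingers=1, force=30)

```text
time: 3.6
ee_pos: [0.5763, 0.2716, 0.044]
tool_rot: [[0.072, 0.997, 0.004], [0.997, -0.072, 0.003], [0.003, 0.004, -1.0]]
contact_force: [-4.7, -0.5, 16.9]
width: 0.005
gripper_force: 8.2
```

```bash
python3 - <<'E'
from h import *
for n,r in(("top",np.s_[150:310,130:370]),("scene",np.s_[60:290,270:520])):
    cv2.imwrite(f"pics/{n}1.png",cv2.resize(snapshot(n)["pixels"][r],None,fx=2.5,fy=2.5,interpolation=cv2.INTER_CUBIC))
a=cv2.imread("pics/top1.png");b=cv2.imread("pics/scene1.png")
E
```

```text
(no output)
```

View pics/scene1.png

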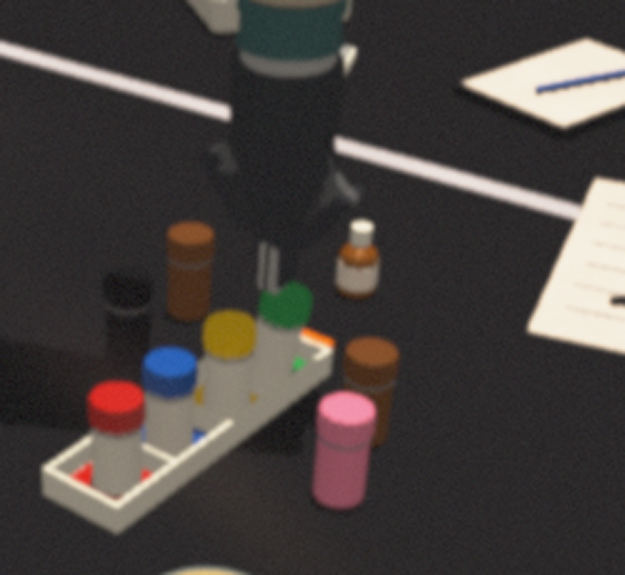

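```bash
python3 - <<'E'
from h import *
s=snapshot("scene");o=observe();print(o["ee_pos"],o["width"],o["gripper_force"],o["contact_force"])
e=o["ee_pos"]
f=lambda P:((proj(s,P)-[270,60])*2.5).round(0)
print("tcp, tcp+50",f([e,e+[0,0,.05]]))
print("cap top G,Y,B,R",f([[.5743,.2702,.077],[.5733,.2137,.077],[.5666,.1482,.077],[.5623,.0925,.077]]))
print("rack comp floor",f([[.5755,.2751,.005],[.5622,.0896,.005]]))
E
```

```text
[0.57634253 0.27158984 0.04398836] -0.0009859777128525015 8.222188105573878 [-5.0973842  -0.68084036 16.14545743]
tcp, tcp+50 [[269. 331.]
 [274. 271.]]
cap top G,Y,B,R [[269. 292.]
 [226. 324.]
 [165. 362.]
 [111. 398.]]
rack comp floor [[268. 372.]
 [109. 487.]]
```

View pics/top1.png

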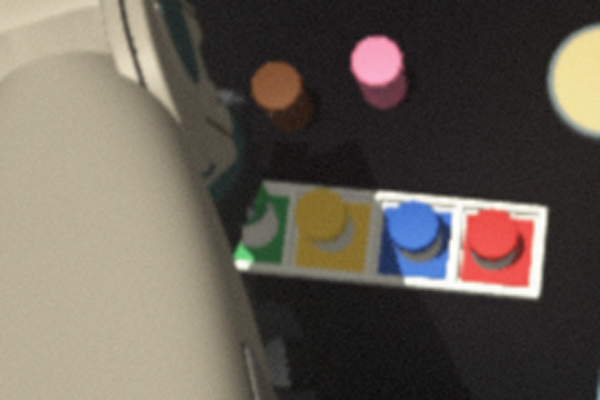

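```bash
python3 - <<'E'
from h import *
s=snapshot("scene");im=np.clip(s["pixels"][125:235,335:445].astype(float)*1.8,0,255).astype(np.uint8)
cv2.imwrite("pics/z1.png",cv2.resize(im,None,fx=5.4,fy=5.4,interpolation=cv2.INTER_CUBIC))
f=lambda P:((proj(s,P)-[335,125])*5.4).round(0)
print("axes",f([[.575,.275,.005],[.608,.275,.005],[.575,.3,.005],[.575,.275,.077],[.5763,.2716,.044],[.5763,.2716,.094]]))
E
```

```text
axes [[226. 452.]
 [308. 483.]
 [263. 421.]
 [239. 274.]
 [231. 363.]
 [240. 235.]]
```

View pics/z1.png

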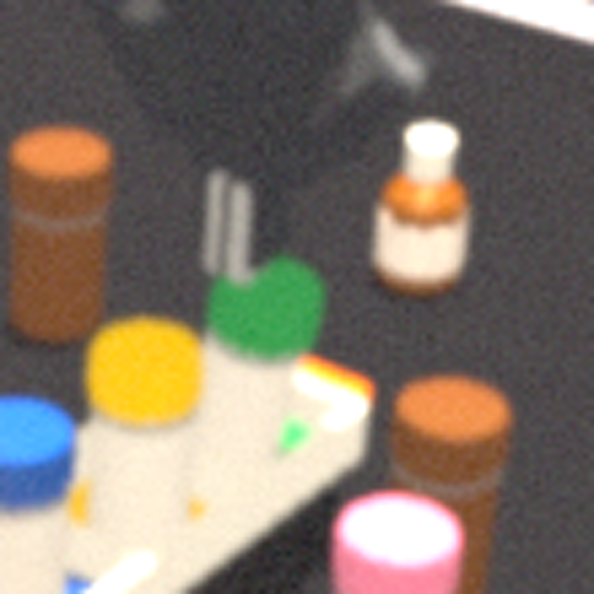

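The fingertips seem to rest on the green cap at about (235,278), which is a height of about 0.077. The reported TCP would project to (231,363). I'll raise the arm and check the reported pose against the picture.

Request:
play_rows(rows="0 0 0.5 0 0 0;0 0 1 0 0 0;0 0 1 0 0 0;0 0 1 0 0 0;0 0 0 0 0 0;0 0 0 0 0 0")

```text
time: 4.4
ee_pos: [0.5753, 0.2703, 0.1278]
tool_rot: [[0.073, 0.997, 0.002], [0.997, -0.073, 0.001], [0.001, 0.002, -1.0]]
contact_force: [-0.2, 0.9, -0.5]
width: -0.004
gripper_force: 0.0
```

```bash
python3 - <<'E'
from h import *
s=snapshot("scene");im=np.clip(s["pixels"][85:225,320:460].astype(float)*2,0,255).astype(np.uint8)
cv2.imwrite("pics/z2.png",cv2.resize(im,None,fx=4.2,fy=4.2,interpolation=cv2.INTER_CUBIC))
f=lambda P:((proj(s,P)-[320,85])*4.2).round(0)
o=observe();e=o["ee_pos"];print(e,o["q"],o["contact_force"],o["width"])
print("tcp,+33,+66",f([e,e+[0,0,.033],e+[0,0,.066]]),"capG",f([[.5743,.2702,.077]]))
E
```

```text
[0.57429929 0.27000514 0.12648753] [ 1.93486234e+01  1.91575845e+01 -5.42341715e+00  6.54520536e+01
 -3.28552119e-03  1.13521201e+02] [-0.5726711  -0.63975997 -0.18655181] 0.0013381856503431031
tcp,+33,+66 [[248. 284.]
 [253. 213.]
 [258. 139.]] capG [[242. 385.]]
```

View pics/z2.png

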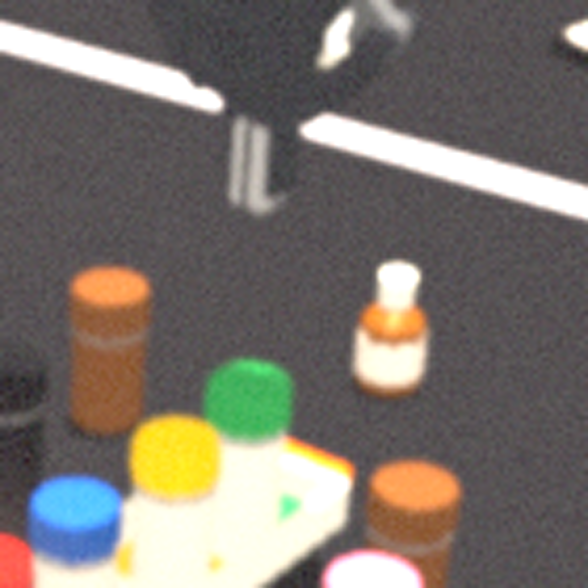

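```bash
python3 - <<'E'
from h import *
s=snapshot("scene");im=np.clip(s["pixels"][105:180,345:420].astype(float)*2.5,0,255).astype(np.uint8)
im=cv2.resize(im,None,fx=8,fy=8,interpolation=cv2.INTER_CUBIC)
o=observe();e=np.array(o["ee_pos"]);a=np.radians(-4.1);R=np.array([[np.cos(a),-np.sin(a)],[np.sin(a),np.cos(a)]])
for dz in(.034,.054):
    P=[[*(e[:2]+R@q),e[2]+dz] for q in((-.01,-.011),(.01,-.011),(.01,.011),(-.01,.011))]
    cv2.polylines(im,[((proj(s,P)-[345,105]+.5)*8).astype(np.int32)],True,(0,0,255) if dz<.04 else (0,255,255),1)
cv2.imwrite("pics/z3.png",im)
E
```

```text
(no output)
```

View pics/z3.png

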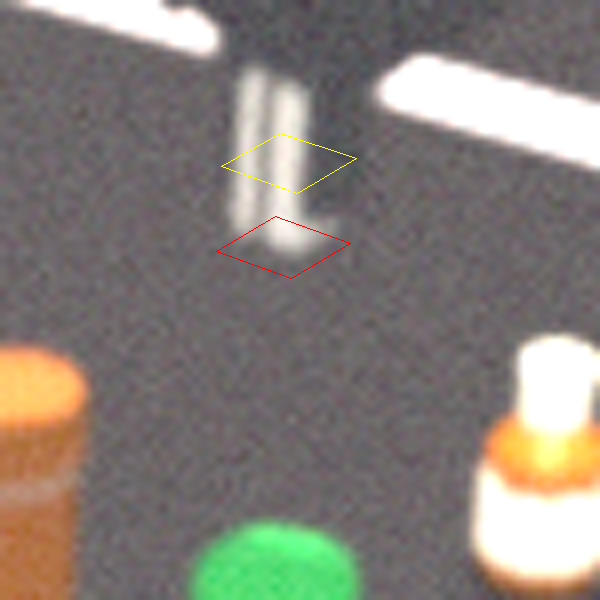

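The overlay shows the real tip about 33–40 mm higher than reported, with x and y right. I'll take the z offset as about +37 mm. Now I'll check where the green pot is standing.

```bash
python3 - <<'E'
from h import *
s=snapshot("scene");im=s["pixels"];H,S,V=cv2.split(cv2.cvtColor(im,cv2.COLOR_BGR2HSV))
from scipy.optimize import least_squares
def cap(lo,hi,box):
    m=np.zeros(H.shape,bool);m[box]=1;m&=(H>lo)&(H<hi)&(S>110)&(V>60)
    c=max(cv2.findContours(m.astype(np.uint8),0,1)[0],key=cv2.contourArea)[:,0]
    t=np.linspace(0,2*np.pi,48)
    def f(p):
        P=[[p[0]+.018*np.cos(a),p[1]+.018*np.sin(a),z] for a in t for z in(.058,.077)]
        h=cv2.convexHull(proj(s,P).astype(np.float32));return [cv2.pointPolygonTest(h,tuple(map(float,q)),True) for q in c]
    r=least_squares(f,[.574,.2],diff_step=1e-3,loss="soft_l1");return r.x.round(4),np.sqrt(np.mean(np.square(f(r.x)))).round(2)
print("green",cap(45,85,np.s_[160:200,360:400]));print("yellow",cap(20,33,np.s_[180:206,345:380]))
print("blue",cap(100,125,np.s_[195:222,322:352]))
E
```

```text
green (array([0.5729, 0.2778]), np.float64(0.91))
yellow (array([0.5728, 0.2184]), np.float64(0.63))
blue (array([0.5645, 0.1555]), np.float64(0.77))
```

Request:
play_rows(rows="0 0 0 0 0 0;0 0 0 0 0 0;0 0 0 0 0 0;0 0 0 0 0 0", fingers=-0.5)

```text
time: 4.95
ee_pos: [0.5745, 0.2702, 0.1266]
tool_rot: [[0.073, 0.997, -0.0], [0.997, -0.073, -0.0], [-0.0, -0.0, -1.0]]
contact_force: [0.4, 0.6, -0.0]
width: 0.678
gripper_force: 0.0
```

Request:
play_rows(rows="0 0.1 -1 0 0 0;0 0 -1 0 0 0;0 0 -0.8 0 0 0;0 0 -0.8 0 0 0;0 0 -0.6 0 0 0;0 0 -0.5 0 0 0;0 0 -0.2 0 0 0;0 0 0 0 0 0;0 0 0 0 0 0")

```text
time: 5.85
ee_pos: [0.5754, 0.273, 0.0052]
tool_rot: [[0.073, 0.997, 0.001], [0.997, -0.073, 0.0], [0.001, 0.001, -1.0]]
contact_force: [1.1, -0.7, 0.3]
width: 0.749
gripper_force: 0.0
```

Request:
play_rows(rows="0 0 0 0 0 0;0 0 0 0 0 0;0 0 0 0 0 0;0 0 0 0 0 0;0 0 0 0 0 0", fingers=1, force=30)

```text
time: 6.35
ee_pos: [0.5756, 0.273, 0.0055]
tool_rot: [[0.073, 0.997, 0.002], [0.997, -0.073, 0.001], [0.001, 0.002, -1.0]]
contact_force: [-0.1, 0.7, 5.2]
width: 0.413
gripper_force: 30.3
```

Request:
play_rows(rows="0 0 0.2 0 0 0;0 0 0.4 0 0 0;0 0 0.7 0 0 0;0 0 0.9 0 0 0;0 0 0.9 0 0 0;0 0 0.8 0 0 0;0 0 0.6 0 0 0;0 0 0.2 0 0 0;0 0 0 0 0 0")

```text
time: 7.25
ee_pos: [0.5751, 0.2729, 0.1226]
tool_rot: [[0.073, 0.997, 0.001], [0.997, -0.073, 0.0], [0.0, 0.001, -1.0]]
contact_force: [0.6, -0.4, -0.4]
width: 0.413
gripper_force: 30.0
```

```bash
python3 - <<'E'
from h import *
s=snapshot("scene");im=np.clip(s["pixels"][85:225,320:460].astype(float)*2,0,255).astype(np.uint8)
cv2.imwrite("pics/z4.png",cv2.resize(im,None,fx=3.2,fy=3.2,interpolation=cv2.INTER_CUBIC))
E
```

```text
(no output)
```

View pics/z4.png

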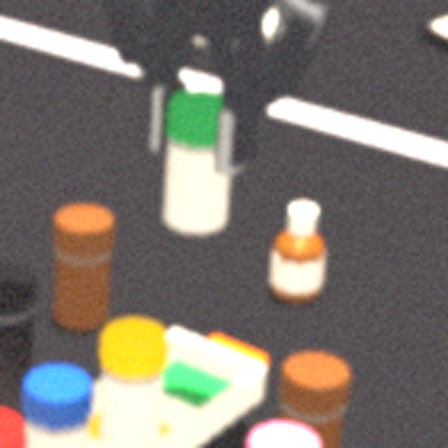

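The green pot is held upright, with the fingers across its cap at (160–225,120), and its green pad is uncovered. Next I'll carry it to the far compartment of the grey rack.

Request:
play_rows(rows="0 -0.4 0 0 0 0;0 -0.8 0 0 0 0;0 -1 0 0 0 0.5;0 -1 0 0 0 0.5;0 -1 0 0 0 0.5;0 -1 0 0 0 0.5;0 -1 0 0 0 0.5;0.1 -1 0 0 0 0.5;0.1 -1 0 0 0 0.5;0.1 -1 0 0 0 0.5;0.1 -1 0 0 0 0.5;0.1 -1 0 0 0 0.5")

```text
time: 8.5
ee_pos: [0.5858, -0.0088, 0.1205]
tool_rot: [[-0.357, 0.934, -0.003], [0.934, 0.357, 0.0], [0.001, -0.003, -1.0]]
contact_force: [-0.1, -0.3, -1.3]
width: 0.415
gripper_force: 30.0
```

Request:
play_rows(rows="0.1 -1 0 0 0 0.5;0.1 -1 0 0 0 0.5;0.1 -1 0 0 0 0;0.1 -1 0 0 0 0;0 -1 0 0 0 0;0 -1 0 0 0 0;0 -1 0 0 0 0;0 -1 0 0 0 0;0 -1 0 0 0 0;0 -1 0 0 0 0;0 -0.8 0 0 0 0;0 -0.6 0 0 0 0")

```text
time: 9.7
ee_pos: [0.5961, -0.2937, 0.1208]
tool_rot: [[-0.435, 0.901, -0.002], [0.901, 0.435, 0.001], [0.001, -0.001, -1.0]]
contact_force: [-0.5, 0.3, -0.4]
width: 0.41
gripper_force: 30.0
```

Request:
play_rows(rows="0 -0.2 0 0 0 0;0 0 0 0 0 0;0 0 0 0 0 0;0 0 0 0 0 0")

```text
time: 10.1
ee_pos: [0.5971, -0.2962, 0.1219]
tool_rot: [[-0.437, 0.9, -0.0], [0.9, 0.437, 0.0], [0.001, -0.0, -1.0]]
contact_force: [-0.5, 0.4, -0.0]
width: 0.414
gripper_force: 30.0
```

Request:
play_rows(rows="0.06 -0.06 -0.4 0 0 0;0 0 -0.8 0 0 0;0 0 -0.9 0 0 0;0 0 -0.8 0 0 0;0 0 -0.6 0 0 0;0 0 -0.4 0 0 0;0 0 -0.3 0 0 0;0 0 -0.2 0 0 0;0 0 0 0 0 0;0 0 0 0 0 0")

```text
time: 11.1
ee_pos: [0.5992, -0.2991, 0.0126]
tool_rot: [[-0.436, 0.9, 0.001], [0.9, 0.436, -0.001], [-0.001, 0.001, -1.0]]
contact_force: [-0.0, -0.3, 0.1]
width: 0.415
gripper_force: 30.0
```

```bash
python3 - <<'E'
from h import *
s=snapshot("scene");im=np.clip(s["pixels"][270:450,80:280].astype(float)*2,0,255).astype(np.uint8)
cv2.imwrite("pics/z5.png",cv2.resize(im,None,fx=3,fy=3,interpolation=cv2.INTER_CUBIC))
o=observe();print(o["ee_pos"],o["contact_force"])
E
```

```text
[ 0.59935239 -0.29924133  0.01282838] [ 0.19787053  0.75772081 -0.57400245]
```

View pics/z5.png

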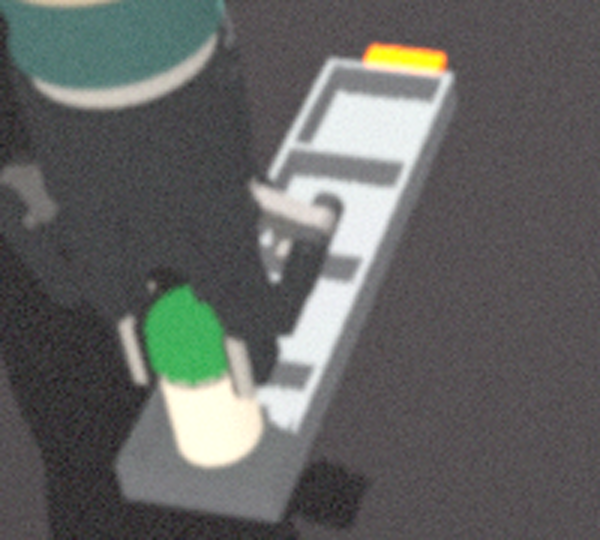

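```bash
python3 - <<'E'
from h import *
s=snapshot("scene");f=lambda P:((proj(s,P)-[80,270])*3).round(0).tolist()
a=.454;R=np.array([[np.cos(a),-np.sin(a)],[np.sin(a),np.cos(a)]]);g=np.array([.5578,-.2142])
W=lambda x,y,z:[*(g+R@[x,y]),z]
print("end top outer",f([W(-.033,-.126,.022),W(.033,-.126,.022)]),"inner",f([W(-.029,-.122,.022),W(.029,-.122,.022)]))
print("end bottom",f([W(-.033,-.126,0),W(.033,-.126,0)]),"tab end top",f([W(-.033,.126,.022),W(.033,.126,.022)]))
t=np.array([.5993,-.2992])
for z in(.0145,.0655,.0845):print(z,"centre",f([[*t,z]]),"circle extremes",f([[*(t+.018*np.array([np.cos(k),np.sin(k)])),z] for k in(-.8,.8,-2.3,2.3)]))
E
```

```text
end top outer [[105.0, 473.0], [261.0, 498.0]] inner [[118.0, 466.0], [255.0, 488.0]]
end bottom [[115.0, 507.0], [269.0, 532.0]] tab end top [[322.0, 63.0], [447.0, 79.0]]
0.0145 centre [[216.0, 433.0]] circle extremes [[213.0, 469.0], [261.0, 427.0], [172.0, 441.0], [221.0, 398.0]]
0.0655 centre [[196.0, 351.0]] circle extremes [[192.0, 388.0], [242.0, 345.0], [149.0, 359.0], [202.0, 317.0]]
0.0845 centre [[188.0, 319.0]] circle extremes [[183.0, 355.0], [235.0, 313.0], [140.0, 327.0], [194.0, 284.0]]
```

```bash
python3 - <<'E'
from h import *
s=snapshot("scene");c=lambda u:np.array(u)/3+[80,270]
obs=[[117,462],[333,60],[455,72]];pr=[[105,473],[322,63],[447,79]]
d=unproj(s,c(obs),.022)-unproj(s,c(pr),.022);print((d*1000).round(1))
d=unproj(s,c([[125,505],[280,522]]),0)-unproj(s,c([[115,507],[269,532]]),0);print((d*1000).round(1))
E
```

```text
[[-0.3  6.2  0. ]
 [ 2.9  5.   0. ]
 [-0.4  6.3  0. ]]
[[2.5 3.  0. ]
 [0.1 5.8 0. ]]
```

Request:
play_rows(rows="0 0.13 0 0 0 0;0 0.12 0 0 0 0;0 0 -0.15 0 0 0;0 0 -0.12 0 0 0;0 0 -0.05 0 0 0;0 0 0 0 0 0;0 0 0 0 0 0")

```text
time: 11.95
ee_pos: [0.5986, -0.2926, 0.0038]
tool_rot: [[-0.436, 0.9, -0.0], [0.9, 0.436, -0.0], [0.0, -0.0, -1.0]]
contact_force: [-0.1, -0.0, -0.9]
width: 0.415
gripper_force: 30.2
```

Request:
play_rows(rows="0 0 -0.03 0 0 0;0 0 0 0 0 0")

```text
time: 12.15
ee_pos: [0.5988, -0.2927, 0.0035]
tool_rot: [[-0.436, 0.9, 0.0], [0.9, 0.436, -0.0], [-0.0, 0.0, -1.0]]
contact_force: [-1.0, -0.0, 1.8]
width: 0.412
gripper_force: 30.3
```

Request:
play_rows(rows="0 0 0 0 0 0;0 0 0 0 0 0;0 0 0 0 0 0;0 0 0 0 0 0;0 0 0 0 0 0", fingers=-0.5)

```text
time: 12.65
ee_pos: [0.5986, -0.2925, 0.0031]
tool_rot: [[-0.436, 0.9, -0.0], [0.9, 0.436, 0.0], [0.0, -0.0, -1.0]]
contact_force: [0.4, -0.1, 0.2]
width: 0.745
gripper_force: 0.0
```

Request:
play_rows(rows="0 0 0.4 0 0 0;0 0 0.8 0 0 0;0 0 1 0 0 0;0 0 1 0 0 0;0 0 1 0 0 0;0 0 0.5 0 0 0;0 0 0 0 0 0")

```text
time: 13.35
ee_pos: [0.6005, -0.2937, 0.1238]
tool_rot: [[-0.436, 0.9, 0.005], [0.9, 0.436, -0.003], [-0.005, 0.003, -1.0]]
contact_force: [-0.0, -1.1, 1.1]
width: 0.749
gripper_force: 0.0
```

```bash
python3 - <<'E'
from h import *
from scipy.optimize import least_squares
s=snapshot("scene");im=np.clip(s["pixels"][270:450,80:280].astype(float)*2,0,255).astype(np.uint8)
cv2.imwrite("pics/z6.png",cv2.resize(im,None,fx=3,fy=3,interpolation=cv2.INTER_CUBIC))
E
```

```text
(no output)
```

View pics/z6.png

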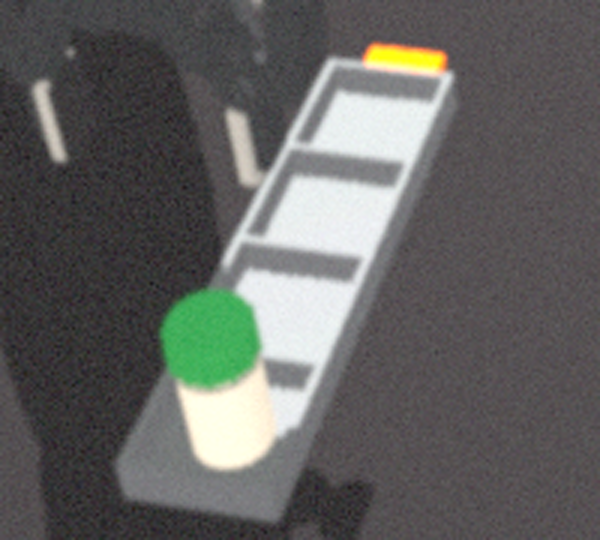

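Request:
play_rows(rows="0 0.4 0 0 0 0;0 0.8 0 0 0 0;-0.1 1 0 0 0 -0.5;-0.1 1 0 0 0 -0.5;-0.1 1 0 0 0 -0.5;-0.1 1 0 0 0 -0.5;-0.1 1 0 0 0 -0.5;-0.1 1 0 0 0 -0.5;-0.1 1 0 0 0 -0.5;-0.1 1 0 0 0 -0.5;-0.1 1 0 0 0 -0.5;-0.1 1 0 0 0 -0.5")

```text
time: 14.6
ee_pos: [0.5715, -0.0098, 0.1192]
tool_rot: [[-0.014, 1.0, -0.003], [1.0, 0.014, 0.001], [0.001, -0.003, -1.0]]
contact_force: [-0.3, 0.8, -0.9]
width: 0.75
gripper_force: 0.0
```

Request:
play_rows(rows="-0.1 1 0 0 0 -0.5;0 1 0 0 0 -0.5;0 1 0 0 0 0;0 1 0 0 0 0;0 1 0 0 0 0;0 1 0 0 0 0;0 1 0 0 0 0;0 1 0 0 0 0;0 0.8 0 0 0 0;0 0.4 0 0 0 0;0 0 0 0 0 0;0 0 0 0 0 0")

```text
time: 15.8
ee_pos: [0.5702, 0.2173, 0.12]
tool_rot: [[0.072, 0.997, -0.001], [0.997, -0.072, -0.001], [-0.001, -0.001, -1.0]]
contact_force: [-0.1, 0.8, -0.1]
width: 0.746
gripper_force: 0.0
```

```bash
cat > chk.py <<'E'
from h import *
from scipy.optimize import least_squares
s=snapshot("top");H,S,V=cv2.split(cv2.cvtColor(s["pixels"],cv2.COLOR_BGR2HSV))
g=np.array([.5578,-.2142]);a=.454;R=np.array([[np.cos(a),-np.sin(a)],[np.sin(a),np.cos(a)]]);t=np.linspace(0,2*np.pi,48)
for n,m in(("green",(H>45)&(H<85)),("yellow",(H>20)&(H<33)),("blue",(H>100)&(H<125)),("red",(H<3)|(H>172))):
    m=m&(S>130)&(V>60);m[:,:405]=0;m[:200]=0;m[310:]=0
    cs=cv2.findContours(m.astype(np.uint8),0,1)[0]
    if not cs or cv2.contourArea(max(cs,key=cv2.contourArea))<80:continue
    c=max(cs,key=cv2.contourArea)[:,0]
    def f(p):
        P=[[*(g+R@p[:2]+.018*np.array([np.cos(k),np.sin(k)])),z] for k in t for z in(.056,.075)]
        h=cv2.convexHull(proj(s,P).astype(np.float32));return [cv2.pointPolygonTest(h,tuple(map(float,q)),True) for q in c]
    y0=min((least_squares(f,[0,y],diff_step=1e-3,x_scale=.01,loss="soft_l1") for y in(.093,.031,-.031,-.093)),key=lambda r:r.cost)
    print(n,"in grey rack mm",(y0.x*1000).round(1),"rms",np.sqrt(np.mean(np.square(f(y0.x)))).round(2))
E
python3 chk.py
```

```text
green in grey rack mm [  1.6 -91.8] rms 1.16
```

Green is within 2 mm of its compartment centre. Yellow is next, second from the white tab.

Request:
play_rows(rows="0.11 0 -0.9 0 0 0;0 0 -1 0 0 0;0 0 -0.8 0 0 0;0 0 -0.8 0 0 0;0 0 -0.5 0 0 0;0 0 -0.4 0 0 0;0 0 -0.2 0 0 0;0 0 0 0 0 0;0 0 0 0 0 0")

```text
time: 16.75
ee_pos: [0.5746, 0.2176, 0.0064]
tool_rot: [[0.073, 0.997, 0.001], [0.997, -0.073, 0.0], [0.0, 0.001, -1.0]]
contact_force: [-0.1, 0.1, -0.4]
width: 0.75
gripper_force: 0.0
```

Request:
play_rows(rows="0 0 0 0 0 0;0 0 0 0 0 0;0 0 0 0 0 0;0 0 0 0 0 0;0 0 0 0 0 0", fingers=1, force=30)

```text
time: 17.25
ee_pos: [0.5747, 0.2178, 0.0066]
tool_rot: [[0.073, 0.997, 0.002], [0.997, -0.073, 0.001], [0.001, 0.002, -1.0]]
contact_force: [-0.4, 0.2, 5.6]
width: 0.413
gripper_force: 30.3
```

Request:
play_rows(rows="0 0 0.2 0 0 0;0 0 0.4 0 0 0;0 0 0.7 0 0 0;0 0 0.9 0 0 0;0 0 0.9 0 0 0;0 0 0.8 0 0 0;0 0 0.6 0 0 0;0 0 0.2 0 0 0;0 0 0 0 0 0")

```text
time: 18.15
ee_pos: [0.5744, 0.2176, 0.1239]
tool_rot: [[0.073, 0.997, 0.001], [0.997, -0.073, 0.0], [0.0, 0.001, -1.0]]
contact_force: [0.1, 0.2, -0.8]
width: 0.414
gripper_force: 30.0
```

Request:
play_rows(rows="0 -0.4 0 0 0 0;0 -0.8 0 0 0 0;0 -1 0 0 0 0.5;0 -1 0 0 0 0.5;0 -1 0 0 0 0.5;0 -1 0 0 0 0.5;0 -1 0 0 0 0.5;0 -1 0 0 0 0.5;0 -1 0 0 0 0.5;0 -1 0 0 0 0.5;0 -1 0 0 0 0.5;0 -1 0 0 0 0.5")

```text
time: 19.35
ee_pos: [0.5722, -0.0639, 0.1215]
tool_rot: [[-0.357, 0.934, -0.003], [0.934, 0.357, 0.0], [0.002, -0.003, -1.0]]
contact_force: [0.6, -0.4, 0.4]
width: 0.414
gripper_force: 30.0
```

Request:
play_rows(rows="0 -1 0 0 0 0.5;0 -1 0 0 0 0.5;0 -1 0 0 0 0;0 -1 0 0 0 0;0 -1 0 0 0 0;0 -0.8 0 0 0 0;0 -0.6 0 0 0 0;0 -0.4 0 0 0 0;0 -0.2 0 0 0 0;0 0 0 0 0 0;0 0 0 0 0 0")

```text
time: 20.45
ee_pos: [0.5738, -0.2368, 0.123]
tool_rot: [[-0.436, 0.9, -0.0], [0.9, 0.436, 0.001], [0.001, -0.0, -1.0]]
contact_force: [-0.3, -0.2, 0.3]
width: 0.41
gripper_force: 30.0
```

Request:
play_rows(rows="-0.06 0 -0.4 0 0 0;0 0 -0.8 0 0 0;0 0 -0.9 0 0 0;0 0 -0.8 0 0 0;0 0 -0.6 0 0 0;0 0 -0.4 0 0 0;0 0 -0.3 0 0 0;0 0 -0.25 0 0 0;0 0 -0.2 0 0 0;0 0 -0.05 0 0 0;0 0 0 0 0 0;0 0 0 0 0 0")

```text
time: 21.65
ee_pos: [0.5728, -0.2378, 0.0062]
tool_rot: [[-0.436, 0.9, 0.001], [0.9, 0.436, -0.0], [-0.001, 0.001, -1.0]]
contact_force: [-0.2, -0.5, -0.4]
width: 0.415
gripper_force: 30.0
```

Request:
play_rows(rows="0 0 -0.04 0 0 0;0 0 -0.03 0 0 0;0 0 0 0 0 0")

```text
time: 21.95
ee_pos: [0.5728, -0.2378, 0.0047]
tool_rot: [[-0.436, 0.9, 0.001], [0.9, 0.436, -0.001], [-0.001, 0.0, -1.0]]
contact_force: [-0.7, -0.1, 3.0]
width: 0.411
gripper_force: 30.4
```

Request:
play_rows(rows="0 0 0 0 0 0;0 0 0 0 0 0;0 0 0 0 0 0;0 0 0 0 0 0;0 0 0 0 0 0", fingers=-0.5)

```text
time: 22.45
ee_pos: [0.5723, -0.2375, 0.0038]
tool_rot: [[-0.436, 0.9, -0.0], [0.9, 0.436, 0.0], [0.0, -0.0, -1.0]]
contact_force: [0.4, 0.6, -0.9]
width: 0.754
gripper_force: 0.0
```

Request:
play_rows(rows="0 0 0.4 0 0 0;0 0 0.8 0 0 0;0 0 1 0 0 0;0 0 1 0 0 0;0 0 1 0 0 0;0 0 0.5 0 0 0;0 0 0 0 0 0")

```text
time: 23.15
ee_pos: [0.5743, -0.2385, 0.1243]
tool_rot: [[-0.436, 0.9, 0.005], [0.9, 0.436, -0.003], [-0.004, 0.003, -1.0]]
contact_force: [0.3, -0.1, -0.1]
width: 0.747
gripper_force: 0.0
```

Request:
play_rows(rows="0 0.4 0 0 0 0;0 0.8 0 0 0 0;0 1 0 0 0 -0.5;0 1 0 0 0 -0.5;0 1 0 0 0 -0.5;0 1 0 0 0 -0.5;0 1 0 0 0 -0.5;0 1 0 0 0 -0.5;0 1 0 0 0 -0.5;0 1 0 0 0 -0.5;0 1 0 0 0 -0.5;0 1 0 0 0 -0.5")

```text
time: 24.35
ee_pos: [0.57, 0.0451, 0.1196]
tool_rot: [[-0.014, 1.0, -0.004], [1.0, 0.014, 0.001], [0.001, -0.004, -1.0]]
contact_force: [-0.1, 0.3, -1.1]
width: 0.751
gripper_force: 0.0
```

Request:
play_rows(rows="-0.1 1 0 0 0 -0.5;-0.1 1 0 0 0 -0.5;0 1 0 0 0 0;0 0.8 0 0 0 0;0 0.46 0 0 0 0;0 0.2 0 0 0 0;0 0 0 0 0 0;0 0 0 0 0 0;0 0 0 0 0 0")

```text
time: 25.25
ee_pos: [0.5673, 0.1532, 0.1213]
tool_rot: [[0.074, 0.997, -0.0], [0.997, -0.074, -0.0], [-0.0, -0.0, -1.0]]
contact_force: [0.5, -0.7, 0.0]
width: 0.746
gripper_force: 0.0
```

```bash
python3 chk.py
```

```text
green in grey rack mm [  1.4 -91.9] rms 1.31
yellow in grey rack mm [  2.  -31.6] rms 0.91
```

Green and yellow are both well placed. Blue is next.

Request:
play_rows(rows="-0.07 0 -0.9 0 0 0;0 0 -1 0 0 0;0 0 -0.8 0 0 0;0 0 -0.8 0 0 0;0 0 -0.5 0 0 0;0 0 -0.4 0 0 0;0 0 -0.2 0 0 0;0 0 0 0 0 0;0 0 0 0 0 0")

```text
time: 26.2
ee_pos: [0.5664, 0.154, 0.0071]
tool_rot: [[0.073, 0.997, 0.001], [0.997, -0.073, 0.0], [0.0, 0.001, -1.0]]
contact_force: [0.2, 0.5, -0.3]
width: 0.748
gripper_force: 0.0
```

Request:
play_rows(rows="0 0 0 0 0 0;0 0 0 0 0 0;0 0 0 0 0 0;0 0 0 0 0 0;0 0 0 0 0 0", fingers=1, force=30)

```text
time: 26.7
ee_pos: [0.5665, 0.1541, 0.0072]
tool_rot: [[0.073, 0.997, 0.002], [0.997, -0.073, 0.0], [0.0, 0.002, -1.0]]
contact_force: [-0.7, -0.7, 3.8]
width: 0.411
gripper_force: 31.2
```

Request:
play_rows(rows="0 0 0.2 0 0 0;0 0 0.4 0 0 0;0 0 0.7 0 0 0;0 0 0.9 0 0 0;0 0 0.9 0 0 0;0 0 0.8 0 0 0;0 0 0.6 0 0 0;0 0 0.2 0 0 0;0 0 0 0 0 0")

```text
time: 27.6
ee_pos: [0.5661, 0.1541, 0.1248]
tool_rot: [[0.073, 0.997, 0.001], [0.997, -0.073, 0.0], [0.0, 0.001, -1.0]]
contact_force: [0.3, 0.2, -1.6]
width: 0.412
gripper_force: 31.1
```

Request:
play_rows(rows="0 -0.4 0 0 0 0.2;0 -0.8 0 0 0 0.4;-0.1 -1 0 0 0 0.5;-0.1 -1 0 0 0 0.5;-0.1 -1 0 0 0 0.5;-0.1 -1 0 0 0 0.5;-0.1 -1 0 0 0 0.5;-0.1 -1 0 0 0 0.5;-0.1 -1 0 0 0 0.5;-0.1 -1 0 0 0 0.5;-0.1 -1 0 0 0 0.5;0 -1 0 0 0 0.5")

```text
time: 28.8
ee_pos: [0.5414, -0.1266, 0.1223]
tool_rot: [[-0.406, 0.914, -0.003], [0.914, 0.406, 0.001], [0.002, -0.002, -1.0]]
contact_force: [1.0, -1.1, 0.3]
width: 0.412
gripper_force: 31.1
```

Request:
play_rows(rows="0 -0.9 0 0 0 0.4;0 -0.7 0 0 0 0;0 -0.4 0 0 0 0;0 -0.2 0 0 0 0;0 0 0 0 0 0;0 0 0 0 0 0")

```text
time: 29.4
ee_pos: [0.543, -0.1803, 0.1237]
tool_rot: [[-0.436, 0.9, -0.0], [0.9, 0.436, 0.001], [0.001, -0.0, -1.0]]
contact_force: [0.0, 0.3, -1.1]
width: 0.411
gripper_force: 31.2
```

Request:
play_rows(rows="0.02 0 -0.4 0 0 0;0 0 -0.8 0 0 0;0 0 -0.9 0 0 0;0 0 -0.8 0 0 0;0 0 -0.6 0 0 0;0 0 -0.4 0 0 0;0 0 -0.3 0 0 0;0 0 -0.25 0 0 0;0 0 -0.2 0 0 0;0 0 -0.07 0 0 0;0 0 0 0 0 0;0 0 0 0 0 0")

```text
time: 30.6
ee_pos: [0.544, -0.1813, 0.0064]
tool_rot: [[-0.436, 0.9, 0.001], [0.9, 0.436, -0.0], [-0.001, 0.001, -1.0]]
contact_force: [-0.0, -0.7, -0.3]
width: 0.417
gripper_force: 31.2
```

Request:
play_rows(rows="0 0 -0.04 0 0 0;0 0 -0.02 0 0 0;0 0 0 0 0 0")

```text
time: 30.9
ee_pos: [0.5443, -0.1814, 0.0052]
tool_rot: [[-0.436, 0.9, 0.001], [0.9, 0.436, -0.001], [-0.001, 0.001, -1.0]]
contact_force: [-0.2, 0.4, 4.4]
width: 0.412
gripper_force: 31.4
```

Request:
play_rows(rows="0 0 0 0 0 0;0 0 0 0 0 0;0 0 0 0 0 0;0 0 0 0 0 0;0 0 0 0 0 0", fingers=-0.5)

```text
time: 31.4
ee_pos: [0.5435, -0.1809, 0.0042]
tool_rot: [[-0.436, 0.9, -0.0], [0.9, 0.436, 0.0], [0.0, -0.0, -1.0]]
contact_force: [0.3, -0.1, -0.3]
width: 0.753
gripper_force: 0.0
```

Request:
play_rows(rows="0 0 0.4 0 0 0;0 0 0.8 0 0 0;0 0 1 0 0 0;0 0 1 0 0 0;0 0 1 0 0 0;0 0 0.5 0 0 0;0 0 0 0 0 0")

```text
time: 32.1
ee_pos: [0.5456, -0.1819, 0.1246]
tool_rot: [[-0.436, 0.9, 0.005], [0.9, 0.436, -0.002], [-0.004, 0.003, -1.0]]
contact_force: [-0.1, 0.4, -1.0]
width: 0.749
gripper_force: 0.0
```

Request:
play_rows(rows="0 0.4 0 0 0 -0.2;0 0.8 0 0 0 -0.4;0.1 1 0 0 0 -0.6;0.1 1 0 0 0 -0.6;0.1 1 0 0 0 -0.6;0.1 1 0 0 0 -0.6;0.1 1 0 0 0 -0.6;0.1 1 0 0 0 -0.6;0.1 1 0 0 0 -0.6;0 1 0 0 0 -0.6;0 1 0 0 0 -0.6;0 0.64 0 0 0 0")

```text
time: 33.3
ee_pos: [0.5598, 0.0914, 0.1203]
tool_rot: [[0.071, 0.997, -0.003], [0.997, -0.071, 0.0], [-0.0, -0.003, -1.0]]
contact_force: [1.0, -0.7, -0.2]
width: 0.75
gripper_force: 0.0
```

Request:
play_rows(rows="0 0.3 0 0 0 0;0 0 0 0 0 0;0 0 0 0 0 0;0 0 0 0 0 0")

```text
time: 33.7
ee_pos: [0.5612, 0.0965, 0.1218]
tool_rot: [[0.074, 0.997, -0.0], [0.997, -0.074, -0.0], [-0.0, -0.0, -1.0]]
contact_force: [1.0, 0.3, 0.5]
width: 0.749
gripper_force: 0.0
```

```bash
python3 chk.py
```

```text
green in grey rack mm [  1.5 -92.4] rms 1.34
yellow in grey rack mm [  2.1 -31.5] rms 0.9
blue in grey rack mm [ 2.5 29.5] rms 1.12
```

Blue is well placed. Red is last.

Request:
play_rows(rows="0 0 -0.9 0 0 0;0 0 -1 0 0 0;0 0 -0.8 0 0 0;0 0 -0.8 0 0 0;0 0 -0.5 0 0 0;0 0 -0.4 0 0 0;0 0 -0.2 0 0 0;0 0 0 0 0 0;0 0 0 0 0 0")

```text
time: 34.65
ee_pos: [0.5619, 0.0975, 0.0076]
tool_rot: [[0.073, 0.997, 0.001], [0.997, -0.073, 0.0], [0.0, 0.001, -1.0]]
contact_force: [0.2, 0.4, -0.2]
width: 0.754
gripper_force: 0.0
```

Request:
play_rows(rows="0 0 0 0 0 0;0 0 0 0 0 0;0 0 0 0 0 0;0 0 0 0 0 0;0 0 0 0 0 0", fingers=1, force=30)

```text
time: 35.15
ee_pos: [0.5621, 0.0975, 0.0078]
tool_rot: [[0.073, 0.997, 0.002], [0.997, -0.073, 0.0], [0.0, 0.002, -1.0]]
contact_force: [-1.0, -0.4, 5.1]
width: 0.412
gripper_force: 31.1
```

Request:
play_rows(rows="0 0 0.2 0 0 0;0 0 0.4 0 0 0;0 0 0.7 0 0 0;0 0 0.9 0 0 0;0 0 0.9 0 0 0;0 0 0.8 0 0 0;0 0 0.6 0 0 0;0 0 0.2 0 0 0;0 0 0 0 0 0")

```text
time: 36.05
ee_pos: [0.5616, 0.0975, 0.1253]
tool_rot: [[0.073, 0.997, 0.002], [0.997, -0.073, 0.0], [0.0, 0.001, -1.0]]
contact_force: [-0.2, -1.0, -0.5]
width: 0.415
gripper_force: 30.9
```

Request:
play_rows(rows="-0.1 -0.4 0 0 0 0.4;-0.2 -0.8 0 0 0 0.6;-0.2 -1 0 0 0 0.6;-0.2 -1 0 0 0 0.7;-0.2 -1 0 0 0 0.7;-0.2 -1 0 0 0 0.7;-0.2 -1 0 0 0 0.7;-0.2 -1 0 0 0 0.7;-0.2 -0.8 0 0 0 0.6;-0.1 -0.5 0 0 0 0.3;0 -0.3 0 0 0 0;0 -0.1 0 0 0 0")

```text
time: 37.25
ee_pos: [0.5155, -0.1253, 0.1235]
tool_rot: [[-0.434, 0.901, -0.001], [0.901, 0.434, 0.001], [0.001, -0.001, -1.0]]
contact_force: [0.3, 0.9, -0.7]
width: 0.414
gripper_force: 30.9
```

Request:
play_rows(rows="0 0 0 0 0 0;0 0 0 0 0 0;0 0 0 0 0 0")

```text
time: 37.55
ee_pos: [0.5162, -0.1244, 0.1243]
tool_rot: [[-0.436, 0.9, -0.0], [0.9, 0.436, 0.0], [0.0, -0.0, -1.0]]
contact_force: [-0.7, -0.1, -0.2]
width: 0.411
gripper_force: 30.9
```

Request:
play_rows(rows="0 -0.02 -0.4 0 0 0;0 0 -0.8 0 0 0;0 0 -0.9 0 0 0;0 0 -0.8 0 0 0;0 0 -0.6 0 0 0;0 0 -0.4 0 0 0;0 0 -0.3 0 0 0;0 0 -0.25 0 0 0;0 0 -0.2 0 0 0;0 0 -0.07 0 0 0;0 0 0 0 0 0;0 0 0 0 0 0")

```text
time: 38.75
ee_pos: [0.5165, -0.1257, 0.0069]
tool_rot: [[-0.436, 0.9, 0.001], [0.9, 0.436, -0.0], [-0.001, 0.001, -1.0]]
contact_force: [-0.8, 0.1, -0.8]
width: 0.415
gripper_force: 30.9
```

Request:
play_rows(rows="0 0 -0.04 0 0 0;0 0 -0.02 0 0 0;0 0 0 0 0 0")

```text
time: 39.05
ee_pos: [0.5168, -0.1258, 0.0057]
tool_rot: [[-0.436, 0.9, 0.001], [0.9, 0.436, -0.001], [-0.001, 0.001, -1.0]]
contact_force: [-1.2, -0.0, 3.8]
width: 0.413
gripper_force: 31.2
```

Request:
play_rows(rows="0 0 0 0 0 0;0 0 0 0 0 0;0 0 0 0 0 0;0 0 0 0 0 0;0 0 0 0 0 0", fingers=-0.5)

```text
time: 39.55
ee_pos: [0.516, -0.1255, 0.0047]
tool_rot: [[-0.436, 0.9, -0.0], [0.9, 0.436, 0.0], [0.0, -0.0, -1.0]]
contact_force: [0.8, 0.1, -0.4]
width: 0.75
gripper_force: 0.0
```

Request:
play_rows(rows="0 0 0.4 0 0 0;0 0 0.8 0 0 0;0 0 1 0 0 0;0 0 1 0 0 0;0 0 1 0 0 0;0 0 0.8 0 0 0;0 0 0 0 0 0")

```text
time: 40.25
ee_pos: [0.5191, -0.1266, 0.1341]
tool_rot: [[-0.436, 0.9, 0.007], [0.9, 0.436, -0.003], [-0.006, 0.005, -1.0]]
contact_force: [0.1, -0.7, -0.1]
width: 0.751
gripper_force: 0.0
```

Request:
play_rows(rows="0 0.5 0 0 0 0;0 1 0 0 0 0;0 1 0 0 0 0;0 1 0 0 0 0;0 1 0 0 0 0;0 1 0 0 0 0;0 1 0 0 0 0;0 1 0 0 0 0;0 0.5 0 0 0 0;0 0 0 0 0 0;0 0 0 0 0 0;0 0 0 0 0 0")

```text
time: 41.45
ee_pos: [0.516, 0.0737, 0.1296]
tool_rot: [[-0.435, 0.9, -0.001], [0.9, 0.435, -0.0], [-0.0, -0.001, -1.0]]
contact_force: [0.1, 0.0, -0.2]
width: 0.75
gripper_force: 0.0
```

```bash
python3 chk.py; python3 - <<'E'
from h import *
cv2.imwrite("pics/end.png",snapshot("scene")["pixels"])
E
```

```text
green in grey rack mm [  1.5 -92.1] rms 1.32
yellow in grey rack mm [  2.1 -31.5] rms 0.93
blue in grey rack mm [ 2.5 29.5] rms 1.12
red in grey rack mm [ 2.1 92.6] rms 0.91
```

View pics/end.png

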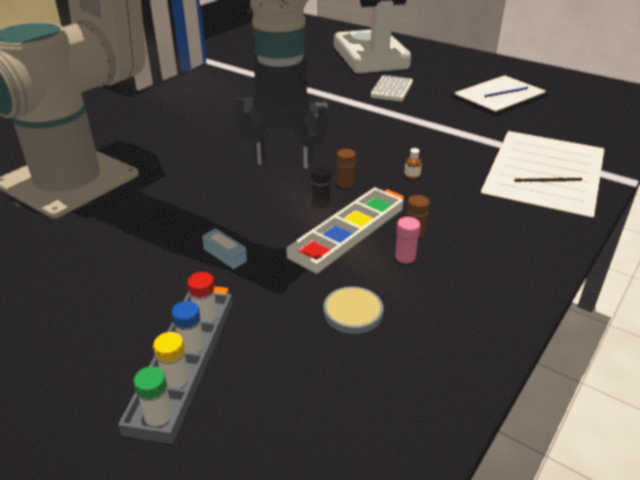

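The final picture shows all four pots upright in the grey rack. From the tab they run red (201,285), blue (186,315), yellow (169,348), green (150,382). The pads are bare, the bystanders have not moved, and the arm is clear.

```bash
python3 -c "
from plant import sign_off
print(sign_off())"
```

```text
the job is handed in; nothing more can be done
None
```

The job is handed in: all four pots stand upright in the grey rack in reverse order (red, blue, yellow, green from the tab), each within about 3 mm of its compartment centre in the last picture; the first grasp at the green pot closed on its cap, because the reported tool height was about 37 mm too low, but it did not tip the pot over and I corrected for it.

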